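# Sort the dirty fasteners into soak pans and open the degreaser's safety cap

## Robot

A 6-joint arm with a two-finger parallel gripper is mounted at the origin on the work surface. World frame = base frame: x ahead of the robot, y to its left, z up, the work surface at z = 0. Lengths are in mm, angles in rad, forces in N, time in s.
With the tool pointing down it reaches from about 350 to 875 mm from the base axis. Payload 4.2 kg.
Tool frame: the origin (TCP) lies between the finger pads; the fingertips stand 14 mm ahead of it and the grasp point (between the pads) lies 5 mm behind it; z points along the fingers, y is the line along which they close (so a half turn about z gives the same grasp; the last joint's range is limited). The gripper opens to 85 mm and grips with 20 to 120 N. Pads are 22 mm wide; open, the fingers measure 114 mm over their backs; the gripper's body (76 mm by 85 mm) begins 54 mm behind the grasp point. The pads swing forward as they close: fully open they stand 13 mm farther back than shut.
Start: joints at [-0.881, 0.385, 0.008, 0, -1.194, -0.259], TCP at [261.011, -567.867, 245.312] pointing down, gripper open.
Joint ranges: [-3.14, 3.14], [-1.21, 2.06], [-1.07, 1.41], [-3.16, 2.05], [-2.99, -0.16], [-3.1, 3.1]. Speed limits (rad/s): [2.79, 2.79, 3.14, 3.14, 3.14, 3.14].

## Interface

Orientations are given as a unit quaternion [x, y, z, w].
In Python, from bench import * gives the robot as it stands.
- The arm moves only by the tool carry_out, never from a script. Its argument "motion" is a list of rows, each a list of 7 numbers: the turn, a rotation vector about the tool's x, y, z in rad, then the shift along the tool's x, y, z in mm, then the opening, from -1 (shut) to 1 (fully open), so that 0 is half open. A call has 1 to 5 rows; each row is the pose to reach, as a shift and turn from the pose commanded when the call began, along the tool's axes at that moment; what a row does not reach only later rows make up. A row lasts 1/8 s, in which the tool goes at most 62.5 mm and 10.7 degrees, less where a joint would pass 70% of its speed; a pose out of reach is approached as far as the arm can. A call with a gripper value outside its range is refused whole. The fingers move at their own pace and stop on an object; the grip force is fixed at half the most. Time passes only in rows, so rows that repeat a pose let the fingers close. It gives the time, the measured TCP pose, the force, the opening and the grip force at its end, in the units of the state.
- read_state(): the state, without advancing time (a new reading comes with each control period).
- get_image(name): name is "side" or "top"; returns a dict with "color" (420x560x3 uint8, blue, green, red), "mtx" (3x3 intrinsics, pixels), "position" and "orientation" of the camera in the world. Camera axes: x right, y down, z forward; pixel columns grow to the right and rows downward; lengths in mm; the calibration is good to about 2 mm. A picture is of the moment at which its call begins. There is no depth.
- job_done(): hands the job in; it is judged then, once.
The state is a dict: "clock": time; "joints": joint angles; "joint_vel": joint speeds; "joint_efforts": joint torques, N m; "position": TCP position; "ee_rot": TCP orientation; "contact_force": force on the tool from outside, world axes, zero at the start; "wrist_torque": the same for the moment, N m; "gripper_width": finger opening in mm; "grasp_force": force on a finger pad.
Only numpy, scipy, OpenCV 4.12 (cv2) and the standard library are available. Lean on these libraries where they do the work, as an engineer would, in place of code of your own. Each camera call takes 0.05 s, during which the arm holds its last target. There are 200 camera calls.

## Task

Get the dirty fasteners on the mat ready to soak: first put both black bolts in the blue pan and the brass nut in the yellow pan, letting go of each. Only then open the degreaser bottle: press its red safety cap down and, keeping it pressed, turn it counter-clockwise as seen from above until it is free; finish while still holding the cap upright, lifted straight above the bottle's neck by about a hand's breadth (80 mm). Leave everything else on the bench where it is.

Things in the scene. Friction and masses are not known exactly. Their poses are not given: they have to be found in the camera images.
- bolt_a: black M20 hex bolt, 72.5 mm long, 0.22 kg, lying on a flat of its head, 5 degrees down to the tip. Head 30 mm across flats, 12.5 mm thick; shank 20 mm in diameter. Origin: underside, below the centre of mass (grip the shank there; its axis is 13.5 mm above the origin). x axis from head to tip: head from x = -30 to -17.5 mm, shank on to +42.5 mm.
- bolt_b: the second black M20 hex bolt, 72.5 mm long, 0.22 kg, lying on a flat of its head, 5 degrees down to the tip. Head 30 mm across flats, 12.5 mm thick; shank 20 mm in diameter. Origin: underside, below the centre of mass (grip the shank there; its axis is 13.5 mm above the origin). x axis from head to tip: head from x = -30 to -17.5 mm, shank on to +42.5 mm.
- nut: brass-coloured M24 hex nut lying flat on the green mat (3 mm thick) with the bolts, 36 mm across flats (two of its flats face along its x axis), 41.6 mm across corners, 19 mm thick, with a 24 mm hole, 0.11 kg. Origin: centre of its underside.
- pan_blue: open blue plastic soak pan, fixed on the bench, 160 mm (its x) by 120 mm (its y), 45 mm high, walls and floor 5 mm. Origin: centre of its underside. For the bolts.
- pan_yellow: open yellow plastic soak pan, fixed on the bench, 160 mm (its x) by 120 mm (its y), 45 mm high, walls and floor 5 mm. Origin: centre of its underside. For the nut.
- bottle: white oblong degreaser bottle with a green label, 66 mm (its x) by 96 mm (its y), shoulders rising to 141 mm, strapped into a steel bracket that is screwed to the bench: it cannot move or turn. Origin: centre of the bracket's base plate, on the bench; z up the neck's axis.
- bottle_neck (a point): centre of the bottle neck's rim, 165 mm above the bench; the neck is 28 mm in diameter.
- cap: red ribbed push-and-turn cap on the bottle, 48 mm in diameter, 25 mm tall, 0.035 kg, white arrows on top showing the opening direction. Origin: centre of its open lower rim, 14 mm below the neck's rim when on (its top is then 176 mm above the bench); z up. At the start its x axis is that of the bottle. It has about 1.5 mm of sideways play on the neck.
- cap_spring (a joint): how far the cap presses the spring disc under it: 0 m with the cap at rest or off, 0.007 m fully down; needs 5.5 N to start and 1.1 N more per mm. At 5 mm or more the cap can turn counter-clockwise (positive about z): past 0.5 rad it is clear of the locking teeth, at 0.75 to 1.35 rad it lifts straight off, at 1.45 rad it stops. Unpressed it is locked.
- tape_measure: yellow and black tape measure, 64 x 60 x 36 mm, lying on the mat among the fasteners. To be left alone. Origin: centre of its underside.
- wrench: steel combination wrench, 180 mm long, lying beyond the mat. To be left alone. Origin: middle of its length, underside.
- grease_jar: white jar with a yellow band and black lid, 76 mm across, 66 mm tall. To be left alone. Origin: centre of its underside.
- spray_can: blue aerosol can with a white nozzle cap, 62 mm across, 196 mm tall. To be left alone. Origin: centre of its underside.
- oil_bottle: grey round bottle with a black cap, 60 mm across, 160 mm tall. To be left alone. Origin: centre of its underside.
- screw_carton: small brown carton, 80 x 120 x 55 mm. To be left alone. Origin: centre of its underside.
- screwdriver: screwdriver with an orange handle, 200 mm long. To be left alone. Origin: middle of its length, underside.

How it is judged (in metres and radians):
On the way, in this order (a step that is already met when the one before it is completed fails the run):
1. both bolts lie in the blue pan and the nut in the yellow pan, released (x of bolt_a in the frame of pan_blue between -0.072 and 0.072 m and y of bolt_a in the frame of pan_blue between -0.052 and 0.052 m and z of bolt_a in the frame of pan_blue between -0.01 and 0.04 m and contact force between each of bolt_a, bolt_b, nut and the fingers below 0.05 N and linear speed of each of bolt_a, bolt_b, nut below 0.05 m/s and x of bolt_b in the frame of pan_blue between -0.072 and 0.072 m and y of bolt_b in the frame of pan_blue between -0.052 and 0.052 m and z of bolt_b in the frame of pan_blue between -0.01 and 0.04 m and x of nut in the frame of pan_yellow between -0.072 and 0.072 m and y of nut in the frame of pan_yellow between -0.052 and 0.052 m and z of nut in the frame of pan_yellow between -0.01 and 0.04 m), for 0.2 s.
2. the safety cap is pressed down on the closed bottle (value of joint cap_spring above 0.0025 m and angle between the x axis of cap and the x axis of bottle, either way round below 0.3 rad), for 0.1 s.
3. the pressed cap is turned past its locking teeth while still on the neck (angle between the x axis of cap and the x axis of bottle, either way round above 0.55 rad and z of cap in the frame of bottle below 0.156 m and horizontal distance between cap and bottle_neck below 0.006 m), for 0.05 s.
At the end, for the whole second after the job is handed in: Gripper still holding the cap (over 2 N), at rest, within 20 degrees of upright, its rim 30 to 150 mm above the neck's rim, within 35 mm of the neck's axis, off the bottle; both bolts released in the blue pan, the nut in the yellow; bystanders moved under 30 mm (all of step 1 and z of cap in the frame of bottle_neck between 0.03 and 0.15 m and horizontal distance between cap and bottle_neck below 0.035 m and angle between cap's own z axis and vertical below 0.35 rad and linear speed of cap below 0.03 m/s and contact force between cap and the fingers above 2 N and contact force between cap and bottle below 0.05 N); the arm keeps its last pose, push and grip.
It fails at once if a bystander (tape measure, wrench, grease jar, spray can, oil bottle, screw carton, screwdriver) is moved by more than 30 mm or tipped over (distance of any of tape_measure, wrench, grease_jar, spray_can, oil_bottle, screw_carton, screwdriver from where it was at the start of the episode above 0.03 m or angle between any of tape_measure, wrench, grease_jar, spray_can, oil_bottle, screw_carton, screwdriver's own z axis and vertical above 0.5 rad).
It also fails if it takes over 72 s, if anything falls off the work surface, if the arm or the gripper's body presses on something with over 40 N, if the wrist force passes 120 N, or if a joint passes its speed limit or range.

## Working session

There is one attempt and no reset: what is moved stays moved. The work goes in short steps, Python scripts to look and compute and a tool call to move; the robot and the scene stay as the last step left them, time stands still between calls to the robot, and variables do not carry over. Pictures are saved under pics/ and viewed, at most 10 in all, crops included, and the job is handed in when it is done.

Besides the shell and the picture viewer there is one more tool, called after ">>>" as name([rows], argument=value, ...), one row to a line, values as JSON. carry_out: Moves the arm, as the interface text tells. Its arguments: {"type":"object","properties":{"motion":{"type":"array"}},"required":["motion"]}

```bash
ls; mkdir -p pics
python3 - <<'E'
from bench import *
import cv2
s=read_state();print({k:s[k] for k in("clock","position","ee_rot","gripper_width","contact_force")})
for n in("top","side"):
    i=get_image(n);cv2.imwrite(f"pics/{n}0.png",i["color"]);print(n,i["mtx"],i["position"],i["orientation"])
E
```

```text
pics
{'clock': 0.0, 'position': array([ 260.77118875, -567.39161952,  244.21693734]), 'ee_rot': array([-2.13635266e-01,  9.76912882e-01,  1.05298119e-03, -2.92159176e-04]), 'gripper_width': 85.7712812390971, 'contact_force': array([ 0.07059407, -0.03917382, -0.58983445])}
top [[459.43739061   0.         277.3046898 ]
 [  0.         459.43739061 208.5377006 ]
 [  0.           0.           1.        ]] [ 370.85801827   60.87001104 1586.0557615 ] [-0.70035518  0.71006949 -0.04970631  0.05322797]
side [[418.2880734    0.         276.5827581 ]
 [  0.         418.2880734  203.31962581]
 [  0.           0.           1.        ]] [191.97388206 912.70411674 643.39340236] [-0.19653833  0.84067885 -0.49222442  0.11111649]
```

View pics/top0.png

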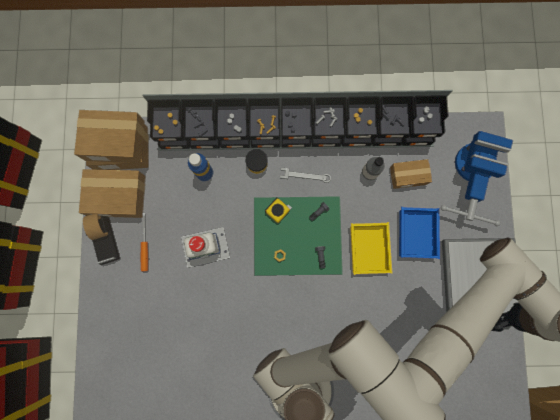

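View pics/side0.png

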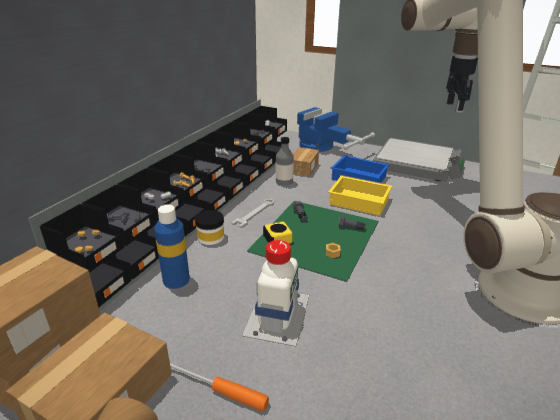

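The top view shows the cap at about (197,244), the nut at (280,256), the bolts at (319,212) and (321,257), the tape measure at (278,210), the yellow pan at (371,249) and the blue pan at (420,234). The side view shows the same layout, with the bottle in front at (278,280). Next I measure these.

```bash
cat > h.py <<'E'
from bench import *
import cv2, numpy as np
from scipy.spatial.transform import Rotation as R
def ray(i,p):
    d=np.linalg.inv(i["mtx"])@np.array([p[0],p[1],1.]); return np.array(i["position"]),R.from_quat(i["orientation"]).as_matrix()@d
def plane(i,p,z):
    o,d=ray(i,p); return o+d*(z-o[2])/d[2]
def two(i,p,j,q):
    a,u=ray(i,p);b,v=ray(j,q)
    t=np.linalg.lstsq(np.stack([u,-v],1),b-a,rcond=None)[0]
    A=a+u*t[0];B=b+v*t[1];return (A+B)/2,np.linalg.norm(A-B)
def hsv(i): return cv2.cvtColor(i["color"],cv2.COLOR_BGR2HSV)
def mask(i,lo,hi,box):
    m=cv2.inRange(hsv(i),np.array(lo),np.array(hi));k=np.zeros_like(m);x0,y0,x1,y1=box;k[y0:y1,x0:x1]=255
    return m&k
def big(m):
    c=cv2.findContours(m,cv2.RETR_EXTERNAL,cv2.CHAIN_APPROX_NONE)[0];return max(c,key=cv2.contourArea)
E
python3 - <<'E'
from h import *
t=get_image("top");s=get_image("side")
g=hsv(t)
for n,p in dict(boltA=(319,212),boltB=(321,257),nut=(276,256),cap=(192,244),mat=(300,235),ypan=(371,249),bpan=(420,234)).items(): print(n,g[p[1],p[0]])
for n,b in dict(A=(306,199,334,226),B=(310,242,334,274)).items():
    m=mask(t,(0,0,0),(180,255,72),b); c=big(m); pts=np.argwhere(m>0)[:,::-1]
    w=np.array([plane(t,p,14)[:2] for p in pts]); mu=w.mean(0);e,v=np.linalg.eigh(np.cov((w-mu).T));ax=v[:,1]
    l=(w-mu)@ax;k=(w-mu)@v[:,0]
    up=k[l>np.percentile(l,80)].std();dn=k[l<np.percentile(l,20)].std()
    print(n,len(pts),mu.round(1),"ax",ax.round(3),"range",l.min().round(1),l.max().round(1),"std hi/lo",up.round(1),dn.round(1))
for n,lo,hi,b,z in [("ypan",(20,150,120),(35,255,255),(340,210,400,285),45),("bpan",(100,150,60),(125,255,255),(395,200,445,265),45),("nut",(12,90,90),(28,255,255),(268,244,292,268),22),("tape",(20,120,120),(35,255,255),(262,196,295,226),36)]:
    m=mask(t,lo,hi,b);c=big(m);(x,y),wh,a=r=cv2.minAreaRect(c)
    print(n,cv2.contourArea(c),plane(t,(x,y),z).round(1),[plane(t,q,z)[:2].round(0).tolist() for q in cv2.boxPoints(r)])
def red(i,b):
    m=mask(i,(0,150,90),(8,255,255),b)|mask(i,(172,150,90),(180,255,255),b);(x,y),r=cv2.minEnclosingCircle(big(m));return (x,y),r,m
p,r,mt=red(t,(180,230,215,260));print("cap",p,r,plane(t,p,172).round(1))
q,r2,ms=red(s,(255,230,305,275));print(q,r2,[x.round(1) for x in two(t,p,s,q)])
crop=cv2.resize(t["color"][190:285,245:350],None,fx=6,fy=6,interpolation=cv2.INTER_CUBIC)
cv2.imwrite("pics/crop.png",crop)
E
```

```text
boltA [90  7 74]
boltB [90  3 78]
nut [ 29 110 128]
cap [  5  68 180]
mat [ 69  98 109]
ypan [ 26 222 196]
bpan [107 187 162]
A 110 [585.  -72.4] ax [-0.607  0.795] range -38.0 37.6 std hi/lo 5.2 10.7
B 112 [429.6 -76.2] ax [-0.985 -0.17 ] range -39.1 37.1 std hi/lo 5.7 11.5
ypan 1860.0 [ 459.3 -243.4   45. ] [[542.0, -177.0], [547.0, -308.0], [378.0, -309.0], [373.0, -180.0]]
bpan 1845.0 [ 508.9 -409.4   45. ] [[425.0, -340.0], [596.0, -348.0], [595.0, -480.0], [423.0, -469.0]]
nut 88.0 [439.6  62.5  22. ] [[425.0, 84.0], [462.0, 76.0], [455.0, 41.0], [417.0, 49.0]]
tape 292.0 [593.3  68.2  36. ] [[592.0, 111.0], [637.0, 66.0], [594.0, 26.0], [550.0, 70.0]]
cap (196.35714721679688, 243.5) 7.508594989776611 [473.1 317.3 172. ]
(278.0, 251.11764526367188) 13.532709121704102 [array([474.8, 318.7, 166.8]), np.float64(2.8)]
```

View pics/crop.png

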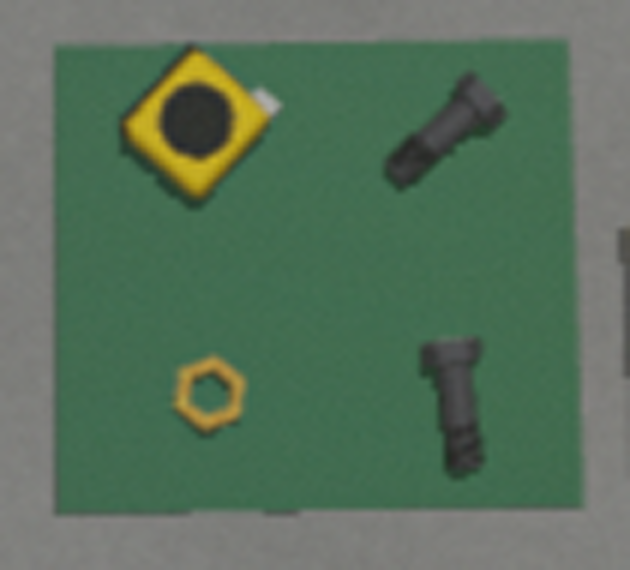

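The crop shows both bolts with their heads at the upper right and the top. The nut's flats face roughly left and right, with corners at about (212,355) and (207,435) in the crop. I'll write a small planner that converts world waypoints into tool-axis numbers.

```bash
cat >> h.py <<'E'
def tool(yaw):  # tool pointing down, tool x at yaw (deg)
    return R.from_euler("z",yaw,degrees=True)*R.from_euler("x",180,degrees=True)
def plan(*wps):
    s=read_state();p=np.array(s["position"]);r=R.from_quat(s["ee_rot"])
    print("t",round(float(s["clock"]),2),"at",p.round(1),"yaw",np.degrees(np.arctan2(*r.as_matrix()[[1,0],0])).round(1),"w",round(float(s["gripper_width"]),1),"F",np.round(s["contact_force"],1),"grip",round(float(s["grasp_force"]),1),"j",np.round(s["joints"],2))
    for x,y,z,yaw in wps:
        q=np.array([x,y,z],float);n=tool(yaw);print((r.inv()*n).as_rotvec().round(3).tolist(),r.inv().apply(q-p).round(1).tolist());p,r=q,n
E
python3 - <<'E'
from h import *
plan((330,-330,200,-163),(433.6,-75.5,120,-170),(433.6,-75.5,20,-170))
i=get_image("top")
f=lambda x,y:plane(i,(245+x/6,190+y/6),20)[:2]
d=f(207,435)-f(212,355);print("nut corner dir",np.degrees(np.arctan2(d[1],d[0])), "ctr",f(210,394))
E
```

```text
t 0.2 at [ 260.9 -567.6  244.7] yaw -155.3 w 85.1 F [-0.2 -0.2  0.8] grip 0.0 j [-0.88  0.39  0.01 -0.   -1.19 -0.26]
[0.001, -0.0, 0.134] [-162.0, 187.0, 44.9]
[0.0, -0.0, 0.122] [-173.5, 213.1, 80.0]
[0.0, 0.0, 0.0] [0.0, -0.0, 100.0]
nut corner dir 175.59675597720675 ctr [438.92853152  60.15871289]
```

>>> carry_out([
  [0,0,0.134,-162,187,45,0.4],
  [0,0,0.134,-162,187,45,0.4],
  [0,0,0.134,-162,187,45,0.4],
  [0,0,0.134,-162,187,45,0.4],
  [0,0,0.134,-162,187,45,0.4],
])

```text
clock: 0.88
position: [330.2, -326.9, 199.9]
ee_rot: [-0.151, 0.989, 0.001, -0.0]
contact_force: [-0.5, -0.5, 0.1]
gripper_width: 59.6
grasp_force: 0.0
```

>>> carry_out([
  [0,0,0.122,-173.5,213,80,0.4],
  [0,0,0.122,-173.5,213,80,0.4],
  [0,0,0.122,-173.5,213,80,0.4],
  [0,0,0.122,-173.5,213,80,0.4],
  [0,0,0.122,-173.5,213,80,0.4],
])

```text
clock: 1.5
position: [435.0, -74.3, 120.0]
ee_rot: [-0.088, 0.996, -0.0, 0.0]
contact_force: [-0.5, -0.3, 0.1]
gripper_width: 59.6
grasp_force: 0.0
```

Run:
```python
from h import *
plan((433.6,-75.5,21,-170))
```

```text
t 1.5 at [435.  -74.3 120. ] yaw -169.9 w 59.6 F [-0.5 -0.3  0.1] grip 0.0 j [ 0.2   0.22 -0.6   0.   -0.75 -1.6 ]
[-0.0, 0.0, 0.002] [1.6, -0.9, 98.9]
```

>>> carry_out([
  [0,0,0,1.5,-1,50,0.4],
  [0,0,0,1.5,-1,85,0.4],
  [0,0,0,1.5,-1,99,0.4],
  [0,0,0,1.5,-1,99,0.4],
  [0,0,0,1.5,-1,99,-1],
])

```text
clock: 2.12
position: [433.4, -77.4, 21.9]
ee_rot: [-0.087, 0.996, -0.0, 0.001]
contact_force: [-0.4, 0.7, 0.4]
gripper_width: 42.7
grasp_force: 0.0
```

>>> carry_out([
  [0,0,0,0,0,0,-1],
  [0,0,0,0,0,0,-1],
  [0,0,0,0,0,0,-1],
  [0,0,0,0,0,0,-1],
])

```text
clock: 2.62
position: [433.4, -77.2, 22.5]
ee_rot: [-0.088, 0.996, -0.0, 0.001]
contact_force: [0.0, -2.2, 6.1]
gripper_width: 17.4
grasp_force: 57.8
```

>>> carry_out([
  [0,0,0,0,0,-20,-1],
  [0,0,0,0,0,-60,-1],
  [0,0,0,0,0,-100,-1],
  [0,0,0,0,0,-100,-1],
  [0,0,0,0,0,-100,-1],
])

```text
clock: 3.25
position: [431.2, -77.1, 120.6]
ee_rot: [-0.087, 0.996, 0.0, -0.001]
contact_force: [0.7, 0.4, -2.8]
gripper_width: 17.8
grasp_force: 58.5
```

Run:
```python
from h import *
plan((455,-230,125,-130),(479,-407,125,-90),(479,-407,27,-90))
```

```text
t 3.25 at [431.2 -77.1 120.6] yaw -170.0 w 17.8 F [ 0.7  0.4 -2.8] grip 58.5 j [ 0.2   0.21 -0.6  -0.   -0.75 -1.59]
[0.001, -0.001, -0.699] [3.0, -154.7, -4.5]
[0.0, 0.0, -0.698] [120.2, -132.2, -0.0]
[0.0, 0.0, 0.0] [0.0, -0.0, 98.0]
```

>>> carry_out([
  [0,0,-0.175,1,-40,-4,-1],
  [0,0,-0.35,2,-80,-4,-1],
  [0,0,-0.525,3,-120,-4,-1],
  [0,0,-0.699,3,-155,-4,-1],
  [0,0,-0.699,3,-155,-4,-1],
])

```text
clock: 3.88
position: [455.4, -231.8, 122.9]
ee_rot: [-0.421, 0.907, 0.001, -0.002]
contact_force: [-0.9, 0.4, -1.5]
gripper_width: 17.6
grasp_force: 58.5
```

>>> carry_out([
  [0,0,-0.175,30,-33,0,-1],
  [0,0,-0.35,60,-66,0,-1],
  [0,0,-0.525,90,-100,0,-1],
  [0,0,-0.698,120,-132,0,-1],
  [0,0,-0.698,120,-132,0,-1],
])

```text
clock: 4.5
position: [479.9, -408.3, 122.7]
ee_rot: [-0.706, 0.708, 0.002, -0.0]
contact_force: [0.1, 0.6, -2.8]
gripper_width: 17.5
grasp_force: 58.7
```

Run:
```python
from h import *
plan((479,-407,28,-90))
```

```text
t 4.5 at [ 479.9 -408.3  122.7] yaw -90.2 w 17.5 F [ 0.1  0.6 -2.8] grip 58.7 j [-0.45  0.5  -0.13 -0.   -0.94  0.45]
[0.003, 0.002, -0.003] [-1.1, 0.7, 94.7]
```

>>> carry_out([
  [0,0,0,-3,1,45,-1],
  [0,0,0,-4,1,80,-1],
  [0,0,0,-4,1,95,-1],
  [0,0,0,-4,1,95,-1],
  [0,0,0,-4,1,95,-0.1],
])

```text
clock: 5.12
position: [481.1, -403.5, 32.2]
ee_rot: [0.708, -0.706, 0.002, -0.0]
contact_force: [1.1, -0.3, 0.7]
gripper_width: 35.1
grasp_force: 0.0
```

>>> carry_out([
  [0,0,0,0,0,0,-0.1],
  [0,0,0,0,0,0,-0.1],
  [0,0,0,0,0,-40,-0.1],
  [0,0,0,0,0,-100,-0.1],
  [0,0,0,0,0,-100,-0.1],
])

```text
clock: 5.75
position: [482.8, -405.1, 137.1]
ee_rot: [0.708, -0.706, 0.007, -0.002]
contact_force: [0.2, -0.3, -0.3]
gripper_width: 38.2
grasp_force: 0.0
```

Run:
```python
from h import *
plan((530,-240,125,-72),(587.4,-75.6,115,-52.6),(587.4,-75.6,21,-52.6))
i=get_image("top");cv2.imwrite("pics/b1.png",cv2.resize(i["color"][190:290,340:450],None,fx=5,fy=5))
```

```text
t 5.75 at [ 482.8 -405.1  137.1] yaw -89.9 w 38.2 F [ 0.2 -0.3 -0.3] grip 0.0 j [-0.44  0.48 -0.13  0.   -0.95  0.44]
[-0.01, -0.009, -0.312] [-165.1, -47.4, 11.5]
[0.0, 0.0, -0.339] [-138.6, -105.4, 10.0]
[0.0, 0.0, 0.0] [0.0, -0.0, 94.0]
```

View pics/b1.png

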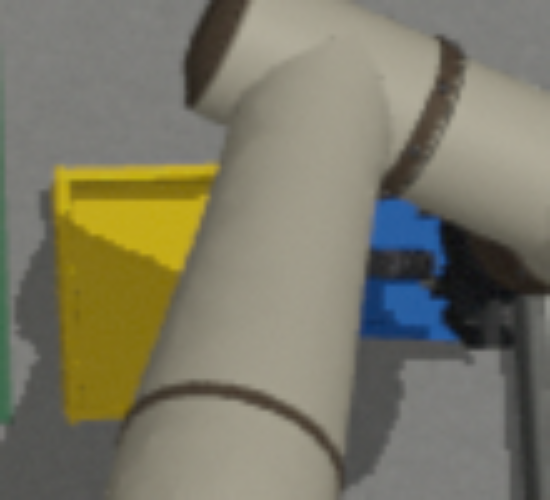

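The bolt lies across the blue pan at about (400,265) in this crop; the arm hides the rest. I go on to bolt A.

>>> carry_out([
  [-0.01,-0.01,-0.15,-80,-24,11,0.4],
  [-0.01,-0.01,-0.31,-165,-47,11,0.4],
  [-0.01,-0.01,-0.31,-165,-47,11,0.4],
  [-0.01,-0.01,-0.31,-165,-47,11,0.4],
])

```text
clock: 6.3
position: [526.5, -235.1, 118.4]
ee_rot: [0.809, -0.587, -0.008, 0.0]
contact_force: [-0.7, -0.2, -0.7]
gripper_width: 59.8
grasp_force: 0.0
```

>>> carry_out([
  [0,0,-0.15,-60,-50,10,0.4],
  [0,0,-0.34,-120,-90,10,0.4],
  [0,0,-0.34,-139,-105,10,0.4],
  [0,0,-0.34,-139,-105,10,0.4],
])

```text
clock: 6.8
position: [584.4, -71.4, 109.2]
ee_rot: [0.897, -0.442, -0.007, -0.001]
contact_force: [0.9, -0.3, 0.3]
gripper_width: 60.2
grasp_force: 0.0
```

Run:
```python
from h import *
plan((587.4,-75.6,21,-52.6))
```

```text
t 6.8 at [584.4 -71.4 109.2] yaw -52.5 w 60.2 F [ 0.9 -0.3  0.3] grip 0.0 j [ 0.15  0.46 -0.24 -0.01 -0.88  0.51]
[0.005, 0.014, 0.002] [6.4, -0.2, 88.2]
```

>>> carry_out([
  [0.005,0.012,0,5,0,45,0.4],
  [0.005,0.012,0,5,0,78,0.4],
  [0.005,0.012,0,5,0,88,0.4],
  [0.005,0.012,0,5,0,88,0.4],
  [0.005,0.012,0,5,0,88,-1],
])

```text
clock: 7.42
position: [586.8, -77.1, 23.4]
ee_rot: [0.896, -0.444, 0.001, -0.001]
contact_force: [0.8, -1.1, 0.1]
gripper_width: 42.8
grasp_force: 0.0
```

>>> carry_out([
  [0,0,0,0,0,0,-1],
  [0,0,0,0,0,0,-1],
  [0,0,0,0,0,0,-1],
  [0,0,0,0,0,0,-1],
])

```text
clock: 7.92
position: [587.9, -76.6, 24.1]
ee_rot: [0.896, -0.443, 0.002, -0.002]
contact_force: [0.8, -1.1, 6.9]
gripper_width: 17.6
grasp_force: 58.6
```

>>> carry_out([
  [0,0,0,0,0,-20,-1],
  [0,0,0,0,0,-60,-1],
  [0,0,0,0,0,-100,-1],
  [0,0,0,0,0,-100,-1],
  [0,0,0,0,0,-100,-1],
])

```text
clock: 8.55
position: [584.3, -76.7, 120.8]
ee_rot: [0.896, -0.444, -0.002, -0.0]
contact_force: [-0.6, -0.3, -3.3]
gripper_width: 17.3
grasp_force: 59.4
```

Run:
```python
from h import *
plan((560,-240,130,-72),(540,-407,130,-90),(540,-407,29,-90))
```

```text
t 8.55 at [584.3 -76.7 120.8] yaw -52.7 w 17.3 F [-0.6 -0.3 -3.3] grip 59.4 j [ 0.14  0.44 -0.24 -0.   -0.89  0.51]
[0.002, 0.004, 0.336] [115.2, 118.1, -9.5]
[0.0, -0.0, 0.314] [152.6, 70.6, 0.0]
[0.0, 0.0, 0.0] [0.0, -0.0, 101.0]
```

>>> carry_out([
  [0,0,0.12,35,35,-9,-1],
  [0,0,0.24,75,75,-9,-1],
  [0,0,0.336,115,118,-9,-1],
  [0,0,0.336,115,118,-9,-1],
])

```text
clock: 9.05
position: [558.9, -243.1, 127.9]
ee_rot: [0.807, -0.59, -0.003, 0.0]
contact_force: [-0.1, 0.1, -2.5]
gripper_width: 17.5
grasp_force: 59.4
```

>>> carry_out([
  [0,0,0.12,45,23,0,-1],
  [0,0,0.24,95,45,0,-1],
  [0,0,0.314,152,70,0,-1],
  [0,0,0.314,152,70,0,-1],
  [0,0,0.314,152,70,0,-1],
])

```text
clock: 9.68
position: [541.3, -405.0, 128.2]
ee_rot: [0.707, -0.707, -0.003, -0.0]
contact_force: [0.5, 0.2, -2.2]
gripper_width: 18.2
grasp_force: 59.4
```

Run:
```python
from h import *
plan((540,-410,29,-90))
```

```text
t 9.68 at [ 541.3 -405.   128.2] yaw -89.9 w 18.2 F [ 0.5  0.2 -2.2] grip 59.4 j [-0.4   0.56  0.   -0.   -1.01  0.41]
[0.004, 0.004, 0.001] [5.4, 0.9, 99.2]
```

Next I release bolt A and move to the nut at (439,60), closing along world y, with tool x near -5°.

>>> carry_out([
  [0,0,0,5,1,45,-1],
  [0,0,0,5,1,84,-1],
  [0,0,0,5,1,99,-1],
  [0,0,0,5,1,99,-1],
  [0,0,0,5,1,99,-0.1],
])

```text
clock: 10.3
position: [543.1, -411.3, 33.9]
ee_rot: [0.708, -0.706, 0.002, -0.001]
contact_force: [-0.1, -0.5, 0.5]
gripper_width: 34.8
grasp_force: 0.0
```

>>> carry_out([
  [0,0,0,0,0,0,-0.1],
  [0,0,0,0,0,0,-0.1],
  [0,0,0,0,0,-40,-0.1],
  [0,0,0,0,0,-100,-0.1],
  [0,0,0,0,0,-100,-0.1],
])

```text
clock: 10.92
position: [544.4, -413.2, 138.9]
ee_rot: [0.708, -0.706, 0.006, -0.002]
contact_force: [0.8, 0.9, -0.5]
gripper_width: 38.5
grasp_force: 0.0
```

Run:
```python
from h import *
plan((490,-220,130,-48),(455,-60,130,-25),(439,61,110,-4.5))
```

```text
t 10.93 at [ 544.4 -413.2  138.9] yaw -89.9 w 38.5 F [ 0.8  0.9 -0.5] grip 0.0 j [-0.41  0.56  0.02  0.   -1.02  0.41]
[-0.009, -0.01, -0.731] [-193.4, 54.1, 7.2]
[0.0, 0.0, -0.401] [-142.3, -81.1, -0.0]
[-0.0, 0.0, -0.358] [-65.6, -102.9, 20.0]
```

>>> carry_out([
  [0,0,-0.16,-45,13,7,0.4],
  [0,0,-0.32,-90,26,7,0.4],
  [0,0,-0.48,-140,40,7,0.4],
  [0,0,-0.64,-193,54,7,0.4],
  [0,0,-0.73,-193,54,7,0.4],
])

```text
clock: 11.55
position: [485.5, -215.3, 125.1]
ee_rot: [0.915, -0.404, -0.001, -0.001]
contact_force: [0.8, -0.9, -0.0]
gripper_width: 59.7
grasp_force: 0.0
```

>>> carry_out([
  [0,0,-0.15,-50,-30,0,0.4],
  [0,0,-0.3,-100,-55,0,0.4],
  [0,0,-0.4,-142,-81,0,0.4],
  [0,0,-0.4,-142,-81,0,0.4],
])

```text
clock: 12.05
position: [451.9, -56.0, 125.4]
ee_rot: [0.976, -0.216, 0.0, -0.001]
contact_force: [1.1, -0.8, -0.9]
gripper_width: 59.4
grasp_force: 0.0
```

>>> carry_out([
  [0,0,-0.15,-33,-50,10,0.5],
  [0,0,-0.3,-66,-103,20,0.5],
  [0,0,-0.358,-66,-103,20,0.5],
  [0,0,-0.358,-66,-103,20,0.5],
])

```text
clock: 12.55
position: [436.8, 63.1, 105.2]
ee_rot: [0.999, -0.041, -0.0, -0.001]
contact_force: [-0.2, 0.2, 0.4]
gripper_width: 63.8
grasp_force: 0.0
```

Run:
```python
from h import *
plan((439,61,19,-4.5))
```

```text
t 12.55 at [436.8  63.1 105.2] yaw -4.7 w 63.8 F [-0.2  0.2  0.4] grip 0.0 j [ 0.51  0.24 -0.62 -0.   -0.71  0.98]
[-0.002, 0.0, -0.004] [2.4, 2.0, 86.2]
```

>>> carry_out([
  [0,0,0,2,2,45,0.5],
  [0,0,0,2,2,76,0.5],
  [0,0,0,2,2,87,0.5],
  [0,0,0,2,2,87,0.5],
  [0,0,0,2,2,87,-1],
])

```text
clock: 13.18
position: [439.4, 61.1, 19.2]
ee_rot: [0.999, -0.041, 0.001, -0.001]
contact_force: [0.4, 0.4, 0.1]
gripper_width: 47.3
grasp_force: 0.0
```

>>> carry_out([
  [0,0,0,0,0,0,-1],
  [0,0,0,0,0,0,-1],
  [0,0,0,0,0,0,-1],
  [0,0,0,0,0,0,-1],
])

```text
clock: 13.68
position: [439.4, 61.4, 19.8]
ee_rot: [0.999, -0.041, 0.001, -0.002]
contact_force: [-0.3, -1.8, 4.7]
gripper_width: 34.4
grasp_force: 59.4
```

>>> carry_out([
  [0,0,0,0,0,-20,-1],
  [0,0,0,0,0,-60,-1],
  [0,0,0,0,0,-100,-1],
  [0,0,0,0,0,-100,-1],
  [0,0,0,0,0,-100,-1],
])

```text
clock: 14.3
position: [437.8, 60.7, 118.2]
ee_rot: [0.999, -0.041, -0.0, -0.001]
contact_force: [0.5, 0.4, -1.7]
gripper_width: 34.4
grasp_force: 59.8
```

Run:
```python
from h import *
plan((455,-90,120,-3),(459,-243,120,0),(459,-243,28,0))
```

```text
t 14.3 at [437.8  60.7 118.2] yaw -4.7 w 34.4 F [ 0.5  0.4 -1.7] grip 59.8 j [ 0.51  0.22 -0.6  -0.   -0.75  0.98]
[-0.002, 0.0, -0.03] [29.5, 148.8, -2.2]
[0.0, 0.0, -0.052] [12.0, 152.6, 0.0]
[0.0, 0.0, 0.0] [0.0, -0.0, 92.0]
```

>>> carry_out([
  [0,0,-0.03,10,50,-2,-1],
  [0,0,-0.03,20,100,-2,-1],
  [0,0,-0.03,30,149,-2,-1],
  [0,0,-0.03,30,149,-2,-1],
])

```text
clock: 14.8
position: [455.0, -92.7, 118.2]
ee_rot: [1.0, -0.029, -0.002, -0.001]
contact_force: [-0.2, -0.1, -1.5]
gripper_width: 35.0
grasp_force: 60.0
```

>>> carry_out([
  [0,0,-0.05,4,50,0,-1],
  [0,0,-0.05,8,110,0,-1],
  [0,0,-0.05,12,152,0,-1],
  [0,0,-0.05,12,152,0,-1],
  [0,0,-0.05,12,152,0,-1],
])

```text
clock: 15.42
position: [459.6, -241.6, 118.6]
ee_rot: [1.0, -0.001, -0.001, -0.001]
contact_force: [0.8, -0.2, -0.2]
gripper_width: 34.5
grasp_force: 60.1
```

>>> carry_out([
  [0,0,0,0,0,45,-1],
  [0,0,0,0,0,78,-1],
  [0,0,0,0,0,90,-1],
  [0,0,0,0,0,90,-1],
  [0,0,0,0,0,90,0.3],
])

```text
clock: 16.05
position: [461.6, -242.3, 31.0]
ee_rot: [1.0, -0.0, 0.001, -0.0]
contact_force: [-0.3, 0.4, 0.8]
gripper_width: 51.4
grasp_force: 0.0
```

>>> carry_out([
  [0,0,0,0,0,0,0.3],
  [0,0,0,0,0,0,0.3],
  [0,0,0,0,0,-50,0.3],
  [0,0,0,0,0,-110,0.3],
  [0,0,0,0,0,-172,0.3],
])

```text
clock: 16.68
position: [459.8, -242.7, 203.8]
ee_rot: [1.0, -0.001, -0.0, -0.001]
contact_force: [0.8, -0.1, -0.2]
gripper_width: 55.4
grasp_force: 0.0
```

Run:
```python
from h import *
plan((440,-60,250,0),(440,150,260,0))
```

```text
t 16.68 at [ 459.8 -242.7  203.8] yaw -0.1 w 55.4 F [ 0.8 -0.1 -0.2] grip 0.0 j [-0.17  0.24 -0.31 -0.   -1.02  1.74]
[-0.002, 0.0, -0.002] [-20.2, -182.8, -45.9]
[0.0, 0.0, 0.0] [0.0, -210.0, -10.0]
```

>>> carry_out([
  [0,0,0,-7,-60,-15,0.6],
  [0,0,0,-14,-120,-30,0.6],
  [0,0,0,-20,-183,-46,0.6],
  [0,0,0,-20,-183,-46,0.6],
])

```text
clock: 17.18
position: [440.9, -56.7, 250.0]
ee_rot: [1.0, 0.002, 0.002, -0.001]
contact_force: [-0.1, -0.0, -0.0]
gripper_width: 68.5
grasp_force: 0.0
```

>>> carry_out([
  [0,0,0,0,-60,-10,0.6],
  [0,0,0,0,-120,-10,0.6],
  [0,0,0,0,-160,-10,0.6],
  [0,0,0,0,-160,-10,0.6],
])

```text
clock: 17.68
position: [441.1, 101.6, 258.1]
ee_rot: [1.0, 0.0, -0.0, -0.001]
contact_force: [-0.2, 0.2, -0.3]
gripper_width: 68.4
grasp_force: 0.0
```

Run:
```python
from h import *
t=get_image("top");s=get_image("side")
def red(i,b):
    m=mask(i,(0,60,90),(9,255,255),b)|mask(i,(172,60,90),(180,255,255),b);c=big(m);return cv2.minEnclosingCircle(c)[0],np.array(cv2.boundingRect(c)),cv2.contourArea(c)
p,b,a=red(t,(180,228,216,262));q,b2,a2=red(s,(255,230,305,275));print(p,b,a,q,b2,a2)
# top disc seen from above: bounding centre at cap mid-height ~ 170
print(plane(t,p,172).round(1),[x.round(1) for x in two(t,p,s,q)])
plan((474,318,260,0),(474,318,166,0))
a=cv2.resize(t["color"][190:290,330:450],None,fx=4,fy=4);b=cv2.resize(t["color"][215:275,165:235],None,fx=5,fy=5)
c=np.zeros((a.shape[0],a.shape[1]+b.shape[1],3),np.uint8);c[:,:a.shape[1]]=a;c[:b.shape[0],a.shape[1]:]=b
d=cv2.resize(s["color"][225:300,240:320],None,fx=5,fy=5)
e=np.zeros((max(400,375),c.shape[1],3),np.uint8)
cv2.imwrite("pics/chk.png",c[:, :800])
```

```text
(196.3333282470703, 243.6666717529297) [188 236  17  16] 191.0 (277.83587646484375, 251.77481079101562) [266 240  25  25] 509.5
[472.6 317.3 172. ] [array([474.6, 319.1, 165.5]), np.float64(3.3)]
t 17.77 at [440.8  99.7 258. ] yaw -0.1 w 68.3 F [0.1 0.  0.9] grip 0.0 j [ 0.58  0.08 -0.37 -0.   -1.12  0.99]
[-0.001, 0.001, -0.002] [32.8, -218.3, -1.7]
[0.0, 0.0, 0.0] [0.0, -0.0, 94.0]
```

View pics/chk.png

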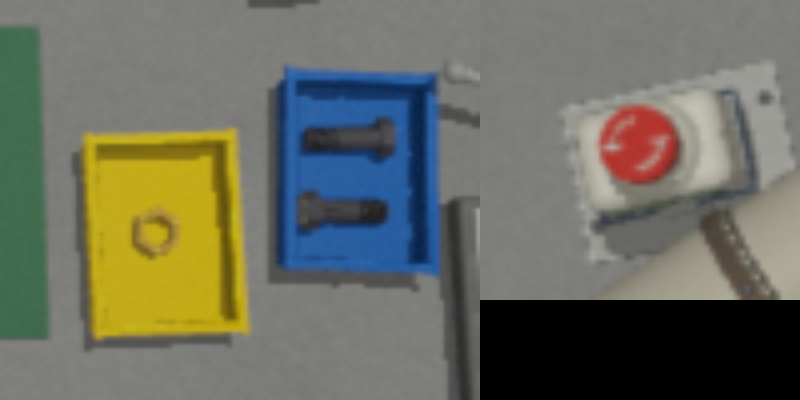

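The picture shows both bolts in the blue pan at about (350,137) and (345,208), and the nut in the yellow pan at (155,232). The cap is undisturbed at (638,145). Next is the cap.

>>> carry_out([
  [0,0,0,8,-60,-2,0.85],
  [0,0,0,20,-120,-2,0.85],
  [0,0,0,32,-180,-2,0.85],
  [0,0,0,32,-218,-2,0.85],
  [0,0,0,32,-218,-2,0.85],
])

```text
clock: 18.4
position: [473.9, 318.8, 259.6]
ee_rot: [1.0, -0.001, -0.001, -0.0]
contact_force: [0.1, -0.7, 1.4]
gripper_width: 79.3
grasp_force: 0.0
```

Run:
```python
from h import *
plan((473.5,318,166,0))
```

```text
t 18.4 at [473.9 318.8 259.6] yaw -0.1 w 79.3 F [ 0.1 -0.7  1.4] grip 0.0 j [ 0.88  0.28 -0.1  -0.   -1.18  0.69]
[-0.001, 0.001, -0.002] [-0.3, 0.8, 93.6]
```

>>> carry_out([
  [0,0,0,0,1,40,0.85],
  [0,0,0,0,1,75,0.85],
  [0,0,0,0,1,93,0.85],
  [0,0,0,0,1,93,0.85],
  [0,0,0,0,1,93,0.85],
])

```text
clock: 19.02
position: [474.2, 316.6, 168.9]
ee_rot: [1.0, -0.002, 0.001, -0.001]
contact_force: [-0.2, -0.1, 0.4]
gripper_width: 78.9
grasp_force: 0.0
```

>>> carry_out([
  [0,0,0,0,0,0,-1],
  [0,0,0,0,0,0,-1],
  [0,0,0,0,0,0,-1],
  [0,0,0,0,0,0,-1],
  [0,0,0,0,0,0,-1],
])

```text
clock: 19.65
position: [473.9, 318.1, 169.0]
ee_rot: [1.0, -0.001, 0.001, -0.002]
contact_force: [-1.6, 1.7, 6.4]
gripper_width: 47.0
grasp_force: 60.9
```

Run:
```python
from h import *
plan()
i=get_image("side");cv2.imwrite("pics/cap.png",cv2.resize(i["color"][190:310,220:340],None,fx=5,fy=5))
```

```text
t 19.65 at [473.9 318.1 169. ] yaw -0.1 w 47.0 F [-1.6  1.7  6.4] grip 60.9 j [ 0.87  0.36 -0.24 -0.   -0.97  0.7 ]
```

View pics/cap.png

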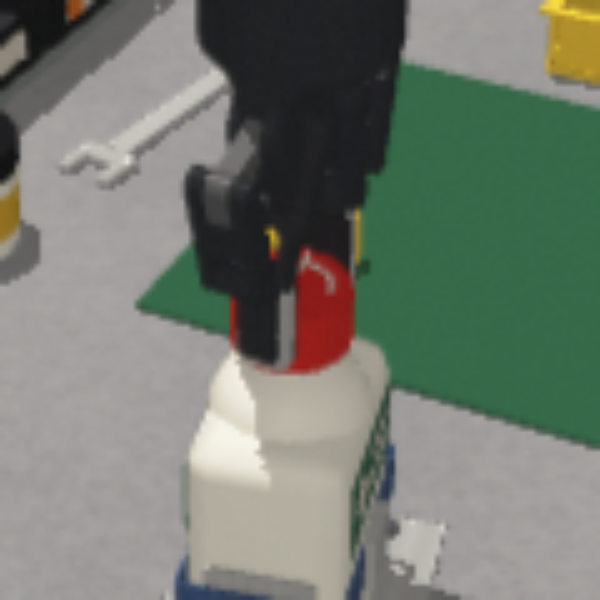

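The picture shows the pads gripping the cap fully, around (295,310), with the tips just above the shoulder. Next I press.

>>> carry_out([
  [0,0,0,0,0,2,-1],
  [0,0,0,0,0,4,-1],
  [0,0,0,0,0,6,-1],
  [0,0,0,0,0,7.5,-1],
  [0,0,0,0,0,7.5,-1],
])

```text
clock: 20.32
position: [473.9, 318.0, 162.7]
ee_rot: [1.0, -0.0, 0.001, -0.002]
contact_force: [-4.0, 0.7, 12.5]
gripper_width: 47.2
grasp_force: 61.5
```

Run:
```python
from h import *
plan()
```

```text
t 20.32 at [473.9 318.  162.7] yaw -0.0 w 47.2 F [-4.   0.7 12.5] grip 61.5 j [ 0.87  0.36 -0.25 -0.   -0.96  0.7 ]
```

>>> carry_out([
  [0,0,0,0,0,1.5,-1],
  [0,0,-0.12,0,0,1.5,-1],
  [0,0,-0.24,0,0,1.5,-1],
  [0,0,-0.36,0,0,1.5,-1],
  [0,0,-0.48,0,0,1.5,-1],
])

```text
clock: 20.95
position: [475.3, 318.9, 162.4]
ee_rot: [0.971, 0.239, 0.004, -0.002]
contact_force: [-2.0, 0.0, 13.0]
gripper_width: 46.6
grasp_force: 61.6
```

Run:
```python
from h import *
plan();print(read_state()["wrist_torque"])
```

```text
t 20.95 at [475.3 318.9 162.4] yaw 27.7 w 46.6 F [-2.  0. 13.] grip 61.6 j [ 0.87  0.37 -0.25  0.   -0.95  1.18]
[-0.01718433  0.46050447 -0.09180132]
```

>>> carry_out([
  [0,0,-0.12,0,0,0,-1],
  [0,0,-0.24,0,0,0,-1],
  [0,0,-0.36,0,0,0,-1],
  [0,0,-0.48,0,0,0,-1],
  [0,0,-0.57,0,0,0,-1],
])

```text
clock: 21.58
position: [475.1, 318.3, 162.4]
ee_rot: [0.865, 0.502, 0.003, -0.001]
contact_force: [-2.7, -1.7, 14.3]
gripper_width: 46.9
grasp_force: 61.7
```

>>> carry_out([
  [0,0,0,0,0,0,-1],
  [0,0,0,0,0,0,-1],
])

```text
clock: 21.82
position: [475.1, 318.3, 162.4]
ee_rot: [0.865, 0.501, 0.003, -0.001]
contact_force: [-2.1, -2.0, 14.5]
gripper_width: 46.8
grasp_force: 61.8
```

Run:
```python
from h import *
plan();print(read_state()["wrist_torque"])
i=get_image("side");cv2.imwrite("pics/cap2.png",cv2.resize(i["color"][190:310,220:340],None,fx=5,fy=5))
```

```text
t 21.82 at [475.1 318.3 162.4] yaw 60.2 w 46.8 F [-2.1 -2.  14.5] grip 61.8 j [ 0.87  0.37 -0.25  0.   -0.95  1.75]
[-0.40310613  0.50025949 -0.03236285]
```

View pics/cap2.png

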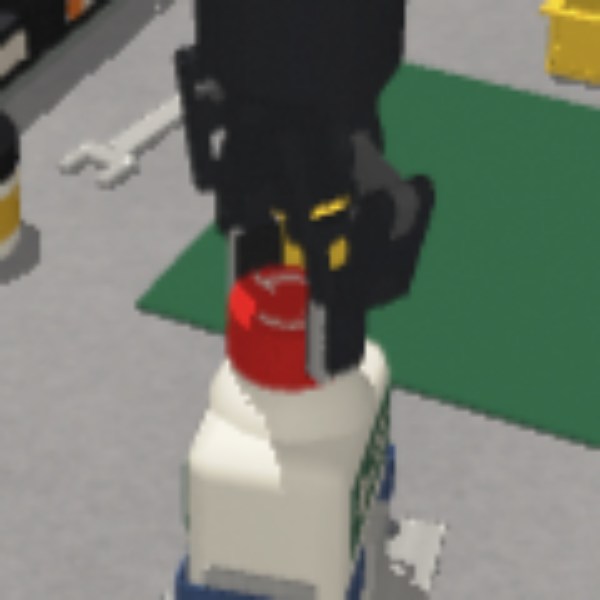

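The picture shows the cap pressed and turned by about 60°, at (275,325), still on the neck. I lift it straight up, slowly at first.

>>> carry_out([
  [0,0,0,0,0,-4,-1],
  [0,0,0,0,0,-10,-1],
  [0,0,0,0,0,-18,-1],
  [0,0,0,0,0,-28,-1],
  [0,0,0,0,0,-28,-1],
])

```text
clock: 22.5
position: [473.3, 317.4, 187.2]
ee_rot: [0.866, 0.5, 0.001, -0.001]
contact_force: [0.1, -0.8, -0.7]
gripper_width: 47.0
grasp_force: 62.0
```

Run:
```python
from h import *
plan((474,318,262,60))
```

```text
t 22.5 at [473.3 317.4 187.2] yaw 60.1 w 47.0 F [ 0.1 -0.8 -0.7] grip 62.0 j [ 0.87  0.34 -0.21 -0.   -1.01  1.75]
[-0.001, -0.002, 0.001] [1.0, 0.2, -74.8]
```

>>> carry_out([
  [0,0,0,0,0,-25,-1],
  [0,0,0,0,0,-55,-1],
  [0,0,0,0,0,-75,-1],
  [0,0,0,0,0,-75,-1],
  [0,0,0,0,0,-75,-1],
])

```text
clock: 23.12
position: [472.6, 316.8, 260.2]
ee_rot: [0.866, 0.5, -0.001, -0.001]
contact_force: [0.6, -0.4, -1.1]
gripper_width: 47.1
grasp_force: 62.0
```

>>> carry_out([
  [0,0,0,0,0,0,-1],
  [0,0,0,0,0,0,-1],
  [0,0,0,0,0,0,-1],
  [0,0,0,0,0,0,-1],
])

```text
clock: 23.62
position: [473.3, 317.2, 261.5]
ee_rot: [0.866, 0.5, 0.0, -0.001]
contact_force: [0.8, 0.1, 0.0]
gripper_width: 46.8
grasp_force: 62.0
```

Run:
```python
from h import *
plan()
i=get_image("side");cv2.imwrite("pics/end.png",i["color"])
```

```text
t 23.62 at [473.3 317.2 261.5] yaw 60.1 w 46.8 F [0.8 0.1 0. ] grip 62.0 j [ 0.87  0.28 -0.11 -0.   -1.19  1.75]
```

View pics/end.png

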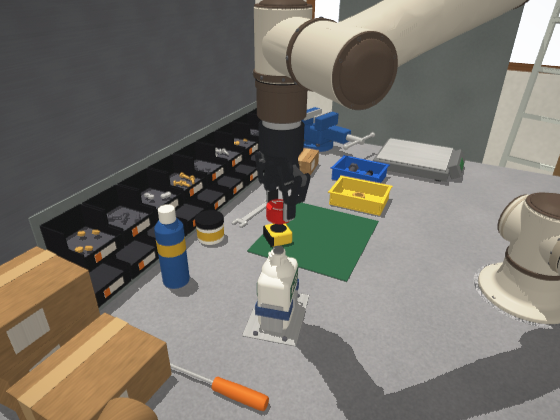

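The final view shows the red cap held at about (276,211), upright and well above the open bottle neck at (278,255). The bystanders are in place, so I hand in the job.

```bash
python3 -c "
from bench import *
print(job_done())"
```

```text
the job is handed in; nothing more can be done
None
```

I put both bolts in the blue pan and the nut in the yellow pan, then pressed, turned and lifted off the cap, which the gripper holds upright about 80 mm above the neck; the job is handed in at about 24 s, with no verdict returned.

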